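Salt shaker back to its labelled bay in the condiment caddy

ROBOT

A 7-joint arm with a two-finger parallel gripper is mounted at the origin on a cart in front of the work surface, level with it; the furniture and walls round the work are solid. World frame = base frame: x ahead of the robot, y to its left, z up, the work surface at z = 0. Lengths are in mm, angles in rad, forces in N, time in s.
With the tool pointing down it reaches from about 400 to 850 mm from the base axis. Payload 4.5 kg.
Tool frame: the origin (TCP) lies midway between the tips of the shut fingers; the grasp point (between the pads) lies 19 mm behind it; z points along the fingers, y is the line along which they close (so a half turn about z gives the same grasp; the last joint's range is limited). The gripper opens to 85 mm and grips with 20 to 120 N. Pads are 22 mm wide; open, the fingers measure 114 mm over their backs; the gripper's body (76 mm by 85 mm) begins 54 mm behind the grasp point. The pads swing forward as they close: fully open they stand 13 mm farther back than shut.
Start: joints at [-1.161, 0.689, -0.195, 1.565, 0.157, 0.902, -0.215], TCP at [229.368, 581.418, 208.617] pointing down, gripper open.
Joint ranges: [-3.01, 3.01], [-0.46, 2.08], [-1.47, 1.51], [0.13, 2.56], [-1, 4.14], [0.04, 2.09], [-2.66, 2.66]. Speed limits (rad/s): [2.57, 2.57, 3.14, 3.14, 3.14, 3.14, 3.14].

INTERFACE

Orientations are given as a unit quaternion [x, y, z, w].
In Python, from plant import readout, imaging, arm gives the robot as it stands.
- The arm moves only by the tool step_arm, never from a script. Its argument "series" is a list of rows, each an object of numbers: "fingers": the opening, from -1 (shut) to 1 (fully open); "tx", "ty", "tz": the shift along the tool's x, y, z in units of 10 cm (1.0 is 10 cm); "ax", "ay", "az": the turn, a rotation vector about the tool's x, y, z in units of pi rad (1.0 is pi rad). A call has 1 to 12 rows; each row is the pose to reach, as a shift and turn from the pose commanded when the call began, along the tool's axes at that moment, turning the shorter way round; what a row does not reach only later rows make up. A row lasts 1/8 s, in which the tool goes at most 62.5 mm and 10.7 degrees, less where a joint would pass 70% of its speed; a pose out of reach is approached as far as the arm can. A call with a number of a shift or a turn outside -1 to 1 is refused whole. A call with a gripper value outside its range is refused whole. The fingers move at their own pace and stop on an object; "newtons" is the grip in N (left out, the last holds). Time passes only in rows, so rows that repeat a pose let the fingers close. It gives the time, the measured TCP pose, the force, the opening and the grip force at its end, in the units of the state.
- readout.get_obs(): the state, without advancing time (a new reading comes with each control period).
- imaging.camera(name): name is "scene" or "top" or "wrist"; returns a dict with "frame" (480x640x3 uint8, blue, green, red), "mtx" (3x3 intrinsics, pixels), "view" (4x4, takes a point from world to camera coordinates); the wrist camera has in their place "T_tool_cam" (4x4, takes a point from camera to tool coordinates, whose origin is the TCP and whose axes are the flange's). Camera axes: x right, y up, looking along -z (the intrinsics and any distortion apply to the point x, -y, -z); pixel columns grow to the right and rows downward; lengths in mm; the calibration is good to about 2 mm. A picture is of the moment at which its call begins: read the wrist's pose just before it. There is no depth.
- arm.job_done(): hands the job in; it is judged then, once.
The state is a dict: "time_s": time; "joint_positions": joint angles; "joint_vel": joint speeds; "tau": joint torques, N m; "tool_pos": TCP position; "tcp_rot": TCP orientation; "contact_force": force on the tool from outside, world axes, zero at the start; "wrist_torque": the same for the moment, N m; "width": finger opening in mm; "grip_force": force on a finger pad.
Only numpy, scipy, OpenCV 4.12 (cv2) and the standard library are available. Lean on these libraries where they do the work, as an engineer would, in place of code of your own. Each camera call takes 0.05 s, during which the arm holds its last target. There are 200 camera calls.

TASK

Put the salt shaker (the waisted one with the domed, pierced cap) back in its own bay of the wooden caddy, the bay whose picture label shows that shaker, standing upright on the bay's floor. Keep it upright and set it down gently rather than dropping it. Leave the sugar jar in the caddy and the straight flat-lidded jar on the table where they stand.

Things in the scene. Friction and masses are not known exactly. Their poses are not given: they have to be found in the camera images.
- salt_shaker: The salt shaker: waisted glass with a domed, pierced grey cap; round, 44 mm diameter, 90 mm tall, about 0.1 kg. The glass is up to 44 mm wide below about 66 mm height, the cap above it 34 mm. It stands loose on the table. Origin: centre of its underside; z axis up along the shaker.
- salt_bay: Its bay, one of three equal bays in the fixed wooden caddy, centres 90 mm apart along y. Inside 70 mm (x) by 74 mm (y); walls 20 to 22 mm above the floor, which is 6 mm above the table. A white card on the low slope before it (-x side, nearest the robot) pictures a narrow shaker with domed, dotted cap. Which bay has which card varies. Origin: centre of this bay's floor; z up, x away from the card.
- sugar_jar: The sugar jar: wide round jar with a flat grey lid, 54 mm diameter, 80 mm tall, standing loose in its own bay of the caddy, to be left there. Its bay's card pictures a wide jar with a flat lid; the third bay, empty, has a card with a flat matchbox and a match. Origin: centre of its underside.
- straight_jar: A look-alike bystander: straight-sided round glass jar with a flat grey lid, 40 mm diameter, 75 mm tall, standing loose on the table, to be left there. It stands to the left or right (y) of the salt shaker, their centres at least 75 mm apart. Origin: centre of its underside.
Mind the look-alikes: they are no part of the job. Leave any red or turquoise look-alike of the salt_shaker alone.

How it is judged (in metres and radians):
On the way:
1. the salt shaker is lifted clear of the table (height (world z) of salt_shaker above 0.03 m), for 0.1 s.
At the end, for the whole second after the job is handed in: The salt shaker stands at rest and released in the bay with the shaker picture: its underside within 20 mm horizontally of the bay's centre and within 5 mm of its floor's height, tilted by less than 10 degrees. The sugar jar and the straight jar are within 20 mm of where they stood (horizontal distance between salt_shaker and salt_bay below 0.02 m and z of salt_shaker in the frame of salt_bay between -0.004 and 0.005 m and angle between salt_shaker's own z axis and vertical below 0.175 rad and linear speed of salt_shaker below 0.03 m/s and contact force between the fingers and salt_shaker below 0.1 N and distance of each of sugar_jar, straight_jar from where it was at the start of the episode below 0.02 m); the robot touches nothing.
It fails at once if the salt shaker is tipped by more than 0.6 rad (34 degrees) (angle between salt_shaker's own z axis and vertical above 0.6 rad).
It fails at once if the salt shaker is let fall: released and moving faster than 0.6 m/s (a drop of about 2 cm) (contact force between the fingers and salt_shaker below 0.1 N and linear speed of salt_shaker above 0.6 m/s).
It fails at once if the sugar jar is moved by more than 20 mm (distance of sugar_jar from where it was at the start of the episode above 0.02 m).
It fails at once if the straight jar is moved by more than 20 mm (distance of straight_jar from where it was at the start of the episode above 0.02 m).
It also fails if it takes over 40 s, if anything falls off the work surface, if the arm or the gripper's body presses on something with over 40 N, if the wrist force passes 120 N, or if a joint passes its speed limit or range.

## Working session

There is one attempt and no reset: what is moved stays moved. The work goes in short steps, Python scripts to look and compute and a tool call to move; the robot and the scene stay as the last step left them, time stands still between calls to the robot, and variables do not carry over. Pictures are saved under pics/ and viewed, at most 10 in all, crops included, and the job is handed in when it is done.

Besides the shell and the picture viewer there is one more tool, called after "Request:" as name(argument=value, ...), one argument or row to a line, values as JSON. step_arm: Moves the arm, as the interface text tells. Its arguments: {"type":"object","properties":{"series":{"type":"array","items":{"type":"object","properties":{"fingers":{"type":"number"},"tx":{"type":"number","minimum":-1,"maximum":1},"ty":{"type":"number","minimum":-1,"maximum":1},"tz":{"type":"number","minimum":-1,"maximum":1},"ax":{"type":"number","minimum":-1,"maximum":1},"ay":{"type":"number","minimum":-1,"maximum":1},"az":{"type":"number","minimum":-1,"maximum":1}}}},"newtons":{"type":"number"}},"required":["series"]}

```bash
mkdir -p pics; cat > h.py <<'E'
import numpy as np,cv2
from plant import readout,imaging,arm
def ray(mtx,view,u,v,z):
    # world point on plane z seen at pixel
    d=np.linalg.inv(mtx)@[u,v,1]; d=np.array([d[0],-d[1],-d[2]])
    R=view[:3,:3];c=-R.T@view[:3,3];w=R.T@d
    return c+w*(z-c[2])/w[2]
def proj(mtx,view,p):
    q=view[:3,:3]@p+view[:3,3]; q=mtx@[q[0],-q[1],-q[2]]; return q[:2]/q[2]
E
python3 - <<'E'
from h import *
for n in("scene","top"):
    c=imaging.camera(n);cv2.imwrite(f"pics/{n}0.png",c["frame"]);np.savez(n+".npz",**c)
    print(n,[k for k in c])
    V=np.array(c["view"]);print(-V[:3,:3].T@V[:3,3],np.array(c["mtx"]).tolist())
s=readout.get_obs();print(s["time_s"],s["tool_pos"],s["tcp_rot"],s["width"])
E
```

```text
scene ['frame', 'mtx', 'view']
[ -52.97373645 -509.99890134  777.18487203] [[477.81089369831835, 0.0, 314.151782403346], [0.0, 477.81089369831835, 239.25158637024606], [0.0, 0.0, 1.0]]
top ['frame', 'mtx', 'view']
[ 403.10459007  -28.31137504 1224.94058563] [[510.9256287240931, 0.0, 317.6667772722108], [0.0, 510.9256287240931, 243.8952630854262], [0.0, 0.0, 1.0]]
0.1 [229.20658638 580.75395244 207.85299371] [ 1.86766860e-01  9.82403875e-01 -8.70741064e-04 -8.75546312e-05] 85.46068804313593
```

View pics/scene0.png

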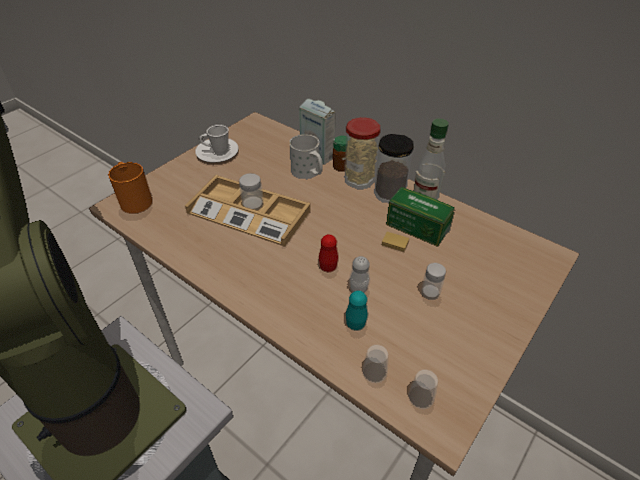

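View pics/top0.png

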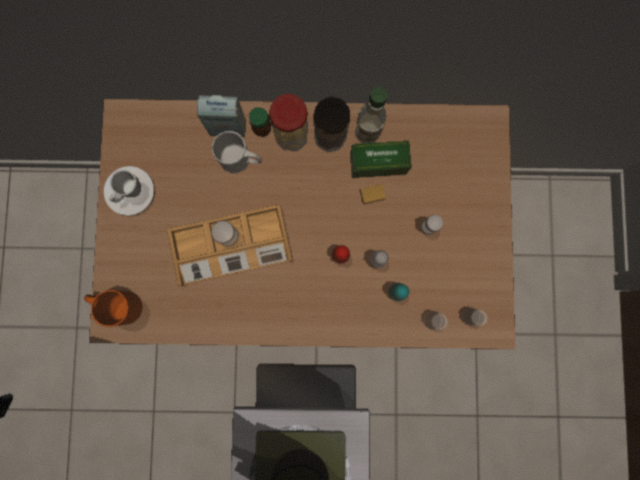

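Candidates in the scene view: grey waisted shaker with domed cap (360,275), red look-alike (328,253), turquoise look-alike (357,310), flat-lidded jar (433,281), and two small jars or cups (376,362) and (425,388). By the description I choose (360,275). Next are close crops of it and of the cards.

```bash
python3 - <<'E'
from h import *
s=np.load("scene.npz")["frame"];t=np.load("top.npz")["frame"]
f=lambda im,x,y,w,h,k:cv2.resize(im[y:y+h,x:x+w],None,fx=k,fy=k,interpolation=cv2.INTER_CUBIC)
a=np.hstack([f(s,180,170,133,100,3),f(s,310,225,133,100,3)])
b=np.hstack([f(t,165,200,133,100,3),f(t,320,210,133,100,3)])
cv2.imwrite("pics/crop1.png",np.vstack([a,b]))
E
```

```text
(no output)
```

View pics/crop1.png

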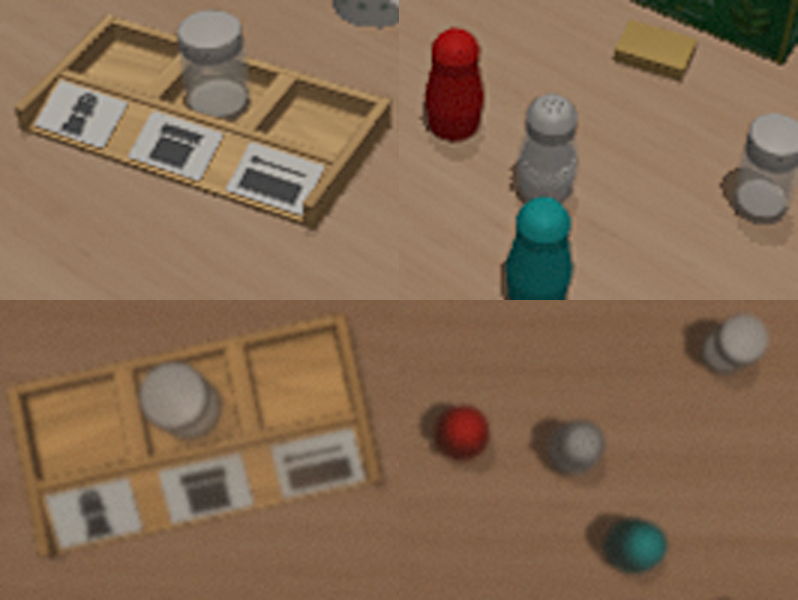

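The crop confirms the dotted dome cap at scene (361,260), and its base at about (358,288). The shaker card is on the leftmost bay (+y), top view ≈(192,242). The sugar jar is in the middle bay.

```bash
python3 - <<'E'
from h import *
S=np.load("scene.npz");T=np.load("top.npz")
def tc(x,y):return (165+x/3,200+(y-300)/3)
def tr(x,y):return (320+(x-399)/3,210+(y-300)/3)
def sc(x,y):return (180+x/3,170+y/3)
def sr(x,y):return (310+(x-399)/3,225+y/3)
R=lambda C,p,z:ray(C["mtx"],C["view"],*p,z).round(1)[:2]
print("salt top",R(T,tr(582,443),85),"base",R(T,tr(571,452),10)," scene cap",R(S,sr(552,105),88),"base ctr",R(S,sr(544,187),0))
print("red",R(T,tr(463,432),85),"turq",R(T,tr(642,546),85),"jar",R(T,tr(743,338),75))
L=[R(T,tc(*p),27) for p in[(27,395),(118,375),(133,458),(42,480)]]
Rr=[R(T,tc(*p),27) for p in[(245,345),(337,327),(357,410),(265,432)]]
print("L",L,np.mean(L,0),"R",Rr,np.mean(Rr,0),"d",np.mean(L,0)-np.mean(Rr,0))
print("sugar",R(T,tc(175,397),80))
Ls=[R(S,sc(*p),27) for p in[(108,28),(190,52),(155,105),(65,78)]]
print("Lscene",Ls,np.mean(Ls,0))
for p in[(10,388),(342,318),(380,482),(45,552)]:print("outer",R(T,tc(*p),15))
E
```

```text
salt top [ 501.2 -175.2] base [ 500.4 -176.1]  scene cap [ 501.  -176.5] base ctr [ 503.8 -174.4]
red [508.1 -86.3] turq [ 425.3 -219.8] jar [ 584.  -298.7]
L [array([560.2, 306.6]), array([577.3, 235.7]), array([511.8, 221.3]), array([493.4, 291.8])] [535.675 263.85 ] R [array([602.8, 136.3]), array([618.4,  64. ]), array([552.4,  46.7]), array([533.9, 118.5])] [576.875  91.375] d [-41.2   172.475]
sugar [553.5 180.5]
Lscene [array([551.3, 306.4]), array([571.4, 227.8]), array([505.1, 201.4]), array([483.1, 284.4])] [527.725 255.   ]
outer [567.2 323.7]
outer [627.9  61.1]
outer [496.8  27.9]
outer [437.6 290.1]
```

```bash
cat >> h.py <<'E'
from scipy.spatial.transform import Rotation as Ro
def down(yaw_y): # tool z down, tool y at world angle yaw_y (deg)
    a=np.radians(yaw_y); y=np.array([np.cos(a),np.sin(a),0]); z=np.array([0,0,-1.]); x=np.cross(y,z)
    return Ro.from_matrix(np.c_[x,y,z])
def plan(p,r,wps):  # wps: list of (pos, yaw); prints rounded tool-frame moves
    for q,yw in wps:
        t=np.round(r.inv().apply(np.array(q,float)-p)/100,2); a=np.round((r.inv()*down(yw)).as_rotvec()/np.pi,3)
        print("t",t,"a",a); p=p+r.apply(t*100); r=r*Ro.from_rotvec(a*np.pi)
    print("end",p.round(1),r.as_matrix()[:,1].round(3))
E
python3 - <<'E'
from h import *
s=readout.get_obs()
k=np.array([[229.4,581.4,208.6],[440,360,200],[500,50,200],[501,-176,200]])
d=np.r_[0,np.cumsum(np.linalg.norm(np.diff(k,axis=0),axis=1))]
n=9
w=[([np.interp(f,d,k[:,i]) for i in range(3)],68.4-98.4*f/d[-1]) for f in np.linspace(0,d[-1],n+1)[1:]]
plan(k[0],down(2*np.degrees(np.arctan2(.98240,.18677))-90-0 if 0 else 68.46),w)
print(down(68.46).as_quat(),s["tcp_rot"],s["tool_pos"])
E
```

```text
t [-0.85 -0.4   0.03] a [0.    0.    0.061]
t [-0.92 -0.22  0.02] a [0.    0.    0.061]
t [-0.94 -0.05  0.03] a [0.    0.    0.061]
t [-0.87 -0.26  0.01] a [0.   0.   0.06]
t [-0.92 -0.23 -0.  ] a [0.    0.    0.061]
t [-0.94 -0.04 -0.  ] a [0.    0.    0.061]
t [-0.93  0.06 -0.  ] a [0.    0.    0.061]
t [-0.93  0.14 -0.  ] a [0.   0.   0.06]
t [-0.89  0.31 -0.  ] a [0.    0.    0.061]
end [ 501.  -175.6  199.6] [ 0.866 -0.5    0.   ]
[0.18686696 0.98238523 0.         0.        ] [ 1.86766860e-01  9.82403875e-01 -8.70741064e-04 -8.75546312e-05] [229.20658638 580.75395244 207.85299371]
```

Request:
step_arm(
  series=[
    {"tx": -0.85, "ty": -0.4, "tz": 0.03, "az": 0.061, "fingers": 1},
    {"tx": -0.85, "ty": -0.4, "tz": 0.03, "az": 0.061, "fingers": 1},
    {"tx": -0.85, "ty": -0.4, "tz": 0.03, "az": 0.061, "fingers": 1},
  ],
)

```text
$.series[0]: bad value
```

Request:
step_arm(
  series=[
    {"tx": -0.92, "ty": -0.22, "tz": 0.02, "az": 0.061, "fingers": 1},
    {"tx": -0.92, "ty": -0.22, "tz": 0.02, "az": 0.061, "fingers": 1},
    {"tx": -0.92, "ty": -0.22, "tz": 0.02, "az": 0.061, "fingers": 1},
  ],
)

```text
$.series[0]: bad value
```

Request:
step_arm(
  series=[
    {"tx": -0.94, "ty": -0.05, "tz": 0.03, "az": 0.061, "fingers": 1},
    {"tx": -0.94, "ty": -0.05, "tz": 0.03, "az": 0.061, "fingers": 1},
    {"tx": -0.94, "ty": -0.05, "tz": 0.03, "az": 0.061, "fingers": 1},
  ],
)

```text
$.series[0]: bad value
```

Request:
step_arm(
  series=[
    {"tx": -0.85, "ty": -0.4, "tz": 0.03, "ax": 0, "ay": 0, "az": 0.061, "fingers": 1},
    {"tx": -0.85, "ty": -0.4, "tz": 0.03, "ax": 0, "ay": 0, "az": 0.061, "fingers": 1},
    {"tx": -0.85, "ty": -0.4, "tz": 0.03, "ax": 0, "ay": 0, "az": 0.061, "fingers": 1},
  ],
)

```text
time_s: 0.48
tool_pos: [296.8, 509.8, 205.2]
tcp_rot: [0.283, 0.959, -0.001, 0.001]
contact_force: [-1.4, 1.2, -0.4]
width: 85.1
grip_force: 0.0
```

Request:
step_arm(
  series=[
    {"tx": -0.92, "ty": -0.22, "tz": 0.02, "ax": 0, "ay": 0, "az": 0.061, "fingers": 1},
    {"tx": -0.92, "ty": -0.22, "tz": 0.02, "ax": 0, "ay": 0, "az": 0.061, "fingers": 1},
    {"tx": -0.92, "ty": -0.22, "tz": 0.02, "ax": 0, "ay": 0, "az": 0.061, "fingers": 1},
  ],
)

```text
time_s: 0.85
tool_pos: [361.3, 443.1, 203.4]
tcp_rot: [0.372, 0.928, -0.001, 0.001]
contact_force: [-0.8, 0.6, -0.0]
width: 85.5
grip_force: 0.0
```

Request:
step_arm(
  series=[
    {"tx": -0.94, "ty": -0.05, "tz": 0.03, "ax": 0, "ay": 0, "az": 0.061, "fingers": 1},
    {"tx": -0.94, "ty": -0.05, "tz": 0.03, "ax": 0, "ay": 0, "az": 0.061, "fingers": 1},
    {"tx": -0.94, "ty": -0.05, "tz": 0.03, "ax": 0, "ay": 0, "az": 0.061, "fingers": 1},
  ],
)

```text
time_s: 1.23
tool_pos: [425.3, 375.9, 200.4]
tcp_rot: [0.459, 0.889, -0.0, 0.0]
contact_force: [1.1, 0.1, -0.3]
width: 85.0
grip_force: 0.0
```

Request:
step_arm(
  series=[
    {"tx": -0.87, "ty": -0.26, "tz": 0.01, "ax": 0, "ay": 0, "az": 0.06, "fingers": 1},
    {"tx": -0.87, "ty": -0.26, "tz": 0.01, "ax": 0, "ay": 0, "az": 0.06, "fingers": 1},
    {"tx": -0.87, "ty": -0.26, "tz": 0.01, "ax": 0, "ay": 0, "az": 0.06, "fingers": 1},
  ],
)

```text
time_s: 1.6
tool_pos: [453.2, 290.9, 199.6]
tcp_rot: [0.539, 0.842, -0.0, -0.0]
contact_force: [-0.3, 0.8, 0.5]
width: 85.5
grip_force: 0.0
```

Request:
step_arm(
  series=[
    {"tx": -0.92, "ty": -0.23, "tz": 0, "ax": 0, "ay": 0, "az": 0.061, "fingers": 1},
    {"tx": -0.92, "ty": -0.23, "tz": 0, "ax": 0, "ay": 0, "az": 0.061, "fingers": 1},
    {"tx": -0.92, "ty": -0.23, "tz": 0, "ax": 0, "ay": 0, "az": 0.061, "fingers": 1},
  ],
)

```text
time_s: 1.98
tool_pos: [471.0, 198.1, 199.7]
tcp_rot: [0.617, 0.787, 0.0, -0.0]
contact_force: [-0.6, 1.2, -0.0]
width: 85.2
grip_force: 0.0
```

Request:
step_arm(
  series=[
    {"tx": -0.94, "ty": -0.04, "tz": 0, "ax": 0, "ay": 0, "az": 0.061, "fingers": 1},
    {"tx": -0.94, "ty": -0.04, "tz": 0, "ax": 0, "ay": 0, "az": 0.061, "fingers": 1},
    {"tx": -0.94, "ty": -0.04, "tz": 0, "ax": 0, "ay": 0, "az": 0.061, "fingers": 1},
  ],
)

```text
time_s: 2.35
tool_pos: [490.2, 106.4, 199.6]
tcp_rot: [0.69, 0.724, 0.001, -0.0]
contact_force: [0.4, 0.4, -0.3]
width: 85.5
grip_force: 0.0
```

Request:
step_arm(
  series=[
    {"tx": -0.93, "ty": 0.06, "tz": 0, "ax": 0, "ay": 0, "az": 0.061, "fingers": 1},
    {"tx": -0.93, "ty": 0.06, "tz": 0, "ax": 0, "ay": 0, "az": 0.061, "fingers": 1},
    {"tx": -0.93, "ty": 0.06, "tz": 0, "ax": 0, "ay": 0, "az": 0.061, "fingers": 1},
  ],
)

```text
time_s: 2.72
tool_pos: [501.0, 14.0, 199.6]
tcp_rot: [0.756, 0.655, 0.001, -0.0]
contact_force: [-0.4, 1.4, -0.3]
width: 85.5
grip_force: 0.0
```

Request:
step_arm(
  series=[
    {"tx": -0.93, "ty": 0.14, "tz": 0, "ax": 0, "ay": 0, "az": 0.06, "fingers": 1},
    {"tx": -0.93, "ty": 0.14, "tz": 0, "ax": 0, "ay": 0, "az": 0.06, "fingers": 1},
    {"tx": -0.93, "ty": 0.14, "tz": 0, "ax": 0, "ay": 0, "az": 0.06, "fingers": 1},
  ],
)

```text
time_s: 3.1
tool_pos: [501.8, -80.1, 199.5]
tcp_rot: [0.814, 0.581, 0.001, -0.0]
contact_force: [0.0, 1.1, 0.4]
width: 85.4
grip_force: 0.0
```

Request:
step_arm(
  series=[
    {"tx": -0.89, "ty": 0.31, "tz": 0, "ax": 0, "ay": 0, "az": 0.061, "fingers": 1},
    {"tx": -0.89, "ty": 0.31, "tz": 0, "ax": 0, "ay": 0, "az": 0.061, "fingers": 1},
    {"tx": -0.89, "ty": 0.31, "tz": 0, "ax": 0, "ay": 0, "az": 0.061, "fingers": 1},
    {"tx": -0.89, "ty": 0.31, "tz": 0, "ax": 0, "ay": 0, "az": 0.061, "fingers": 1},
  ],
)

```text
time_s: 3.6
tool_pos: [502.3, -171.4, 199.2]
tcp_rot: [0.865, 0.502, 0.001, -0.001]
contact_force: [0.6, -0.5, -0.7]
width: 84.9
grip_force: 0.0
```

```bash
python3 - <<'E'
from h import *
import json
s=readout.get_obs();c=imaging.camera("wrist");cv2.imwrite("pics/w1.png",c["frame"])
print(s["tool_pos"],s["tcp_rot"])
np.savez("w1.npz",frame=c["frame"],mtx=c["mtx"],T=c["T_tool_cam"],p=s["tool_pos"],q=s["tcp_rot"]);print(np.round(c["T_tool_cam"],2).tolist())
M=np.eye(4);M[:3,:3]=Ro.from_quat(s["tcp_rot"]).as_matrix();M[:3,3]=s["tool_pos"]
V=np.linalg.inv(M@np.array(c["T_tool_cam"]))
for z in(0,90):print(z,proj(np.array(c["mtx"]),V,np.array([501,-175.7,z])))
E
```

```text
[ 502.29215843 -171.38491122  199.24633505] [ 8.64605946e-01  5.02448342e-01  8.36309887e-04 -1.23389864e-03]
[[-0.0, 0.95, 0.32, 84.22], [1.0, 0.0, -0.0, -0.39], [-0.0, 0.32, -0.95, -165.27], [0.0, 0.0, 0.0, 1.0]]
0 [320.65775736 209.36239293]
90 [320.98523936 234.24702323]
```

View pics/w1.png

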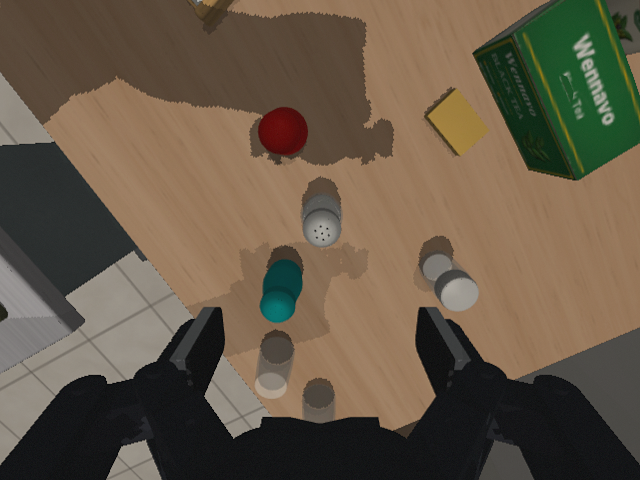

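The wrist view shows the domed, pierced cap at (321,233). My estimate (501,-175.7) projects to (321,234), so the two agree. Descending now.

Request:
step_arm(
  series=[
    {"tx": 0, "ty": 0, "tz": 0.4, "ax": 0, "ay": 0, "az": 0, "fingers": 1},
    {"tx": 0, "ty": 0, "tz": 0.7, "ax": 0, "ay": 0, "az": 0, "fingers": 1},
    {"tx": 0, "ty": 0, "tz": 0.7, "ax": 0, "ay": 0, "az": 0, "fingers": 1},
    {"tx": 0, "ty": 0, "tz": 0.7, "ax": 0, "ay": 0, "az": 0, "fingers": 1},
  ],
)

```text
time_s: 4.15
tool_pos: [502.1, -174.5, 130.4]
tcp_rot: [0.866, 0.501, 0.001, 0.0]
contact_force: [-0.0, 0.3, -0.7]
width: 85.4
grip_force: 0.0
```

```bash
python3 - <<'E'
from h import *
s=readout.get_obs();p=np.array(s["tool_pos"]);r=Ro.from_quat(s["tcp_rot"]);print(p,r.as_matrix()[:,2])
print(r.inv().apply(np.array([501,-175.7,33])-p)/100)
E
```

```text
[ 502.09898478 -174.53444042  130.44299466] [ 1.44061699e-03  3.04916074e-04 -9.99998916e-01]
[-0.0165389  -0.00478892  0.9744095 ]
```

Request:
step_arm(
  series=[
    {"tx": -0.01, "ty": 0, "tz": 0.3, "ax": 0, "ay": 0, "az": 0, "fingers": 1},
    {"tx": -0.01, "ty": 0, "tz": 0.6, "ax": 0, "ay": 0, "az": 0, "fingers": 1},
    {"tx": -0.01, "ty": 0, "tz": 0.85, "ax": 0, "ay": 0, "az": 0, "fingers": 1},
    {"tx": -0.01, "ty": 0, "tz": 0.97, "ax": 0, "ay": 0, "az": 0, "fingers": 1},
    {"tx": -0.01, "ty": 0, "tz": 0.97, "ax": 0, "ay": 0, "az": 0, "fingers": 1},
  ],
)

```text
time_s: 4.78
tool_pos: [501.0, -176.3, 32.9]
tcp_rot: [0.866, 0.5, 0.0, 0.0]
contact_force: [0.3, 0.8, 0.9]
width: 85.7
grip_force: 0.0
```

Request:
step_arm(
  newtons=25,
  series=[
    {"tx": 0, "ty": 0, "tz": 0, "ax": 0, "ay": 0, "az": 0, "fingers": -1},
    {"tx": 0, "ty": 0, "tz": 0, "ax": 0, "ay": 0, "az": 0, "fingers": -1},
    {"tx": 0, "ty": 0, "tz": 0, "ax": 0, "ay": 0, "az": 0, "fingers": -1},
    {"tx": 0, "ty": 0, "tz": 0, "ax": 0, "ay": 0, "az": 0, "fingers": -1},
    {"tx": 0, "ty": 0, "tz": 0, "ax": 0, "ay": 0, "az": 0, "fingers": -1},
    {"tx": 0, "ty": 0, "tz": 0, "ax": 0, "ay": 0, "az": 0, "fingers": -1},
    {"tx": 0, "ty": 0, "tz": 0, "ax": 0, "ay": 0, "az": 0, "fingers": -1},
    {"tx": 0, "ty": 0, "tz": 0, "ax": 0, "ay": 0, "az": 0, "fingers": -1},
  ],
)

```text
time_s: 5.78
tool_pos: [501.2, -176.6, 33.3]
tcp_rot: [0.866, 0.5, 0.001, 0.001]
contact_force: [0.1, -0.4, 6.1]
width: 32.8
grip_force: 24.9
```

Request:
step_arm(
  series=[
    {"tx": 0, "ty": 0, "tz": -0.2, "ax": 0, "ay": 0, "az": 0, "fingers": -1},
    {"tx": 0, "ty": 0, "tz": -0.5, "ax": 0, "ay": 0, "az": 0, "fingers": -1},
    {"tx": 0, "ty": 0, "tz": -0.8, "ax": 0, "ay": 0, "az": 0, "fingers": -1},
    {"tx": 0, "ty": 0, "tz": -1, "ax": 0, "ay": 0, "az": 0, "fingers": -1},
    {"tx": 0, "ty": 0, "tz": -1, "ax": 0, "ay": 0, "az": 0, "fingers": -1},
  ],
)

```text
time_s: 6.4
tool_pos: [501.4, -176.7, 133.6]
tcp_rot: [0.866, 0.5, 0.001, 0.001]
contact_force: [-0.4, 0.8, -2.6]
width: 32.8
grip_force: 25.5
```

Request:
step_arm(
  series=[
    {"tx": 0, "ty": 0, "tz": -0.3, "ax": 0, "ay": 0, "az": 0, "fingers": -1},
    {"tx": 0, "ty": 0, "tz": -0.5, "ax": 0, "ay": 0, "az": 0, "fingers": -1},
    {"tx": 0, "ty": 0, "tz": -0.5, "ax": 0, "ay": 0, "az": 0, "fingers": -1},
  ],
)

```text
time_s: 6.78
tool_pos: [501.0, -176.5, 182.6]
tcp_rot: [0.866, 0.5, 0.0, 0.0]
contact_force: [0.9, -0.7, -1.0]
width: 32.5
grip_force: 25.5
```

```bash
python3 - <<'E'
from h import *
c=imaging.camera("wrist")
s=imaging.camera("scene")["frame"]
f=cv2.resize(s[150:300,260:460],(400,300),interpolation=cv2.INTER_CUBIC)
w=cv2.resize(c["frame"],(400,300));cv2.imwrite("pics/g.png",np.hstack([w,f]))
# plan to the bay: nominal now
p=np.array([501,-176,183.]);k=np.array([p,[510,50,183],[536,264,183]])
d=np.r_[0,np.cumsum(np.linalg.norm(np.diff(k,axis=0),axis=1))]
n=5
w=[([np.interp(x,d,k[:,i]) for i in range(3)],-30+43.4*x/d[-1]) for x in np.linspace(0,d[-1],n+1)[1:]]
s=readout.get_obs();print(s["tool_pos"],s["width"],s["grip_force"],s["contact_force"])
plan(p,down(-30),w)
E
```

```text
[ 499.75344844 -176.02330612  181.23319762] 32.86304912669763 25.489773207809776 [ 0.44093624  0.74593601 -1.61340952]
t [ 0.78 -0.41  0.  ] a [ 0.     0.    -0.048]
t [ 0.84 -0.29  0.  ] a [ 0.     0.    -0.048]
t [ 0.87 -0.13  0.  ] a [ 0.     0.    -0.049]
t [0.88 0.05 0.  ] a [ 0.     0.    -0.048]
t [0.87 0.18 0.  ] a [ 0.     0.    -0.048]
end [536.3 264.2 183. ] [0.973 0.231 0.   ]
```

View pics/g.png

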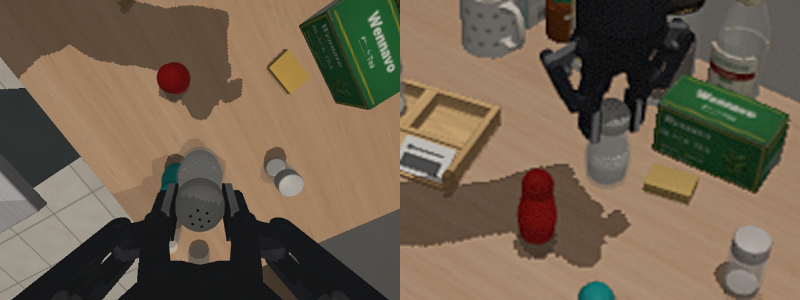

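The shaker is held upright by the waist, at (605,140) in the composite. Red, turquoise and the straight jar have not moved. Next I carry it to the bay.

Request:
step_arm(
  series=[
    {"tx": 0.39, "ty": -0.2, "tz": 0, "ax": 0, "ay": 0, "az": -0.024, "fingers": -1},
    {"tx": 0.78, "ty": -0.41, "tz": 0, "ax": 0, "ay": 0, "az": -0.048, "fingers": -1},
    {"tx": 0.78, "ty": -0.41, "tz": 0, "ax": 0, "ay": 0, "az": -0.048, "fingers": -1},
  ],
)

```text
time_s: 7.25
tool_pos: [503.3, -83.3, 180.9]
tcp_rot: [0.824, 0.567, -0.0, -0.002]
contact_force: [0.3, 0.0, -1.2]
width: 32.6
grip_force: 25.4
```

Request:
step_arm(
  series=[
    {"tx": 0.42, "ty": -0.15, "tz": 0, "ax": 0, "ay": 0, "az": -0.024, "fingers": -1},
    {"tx": 0.84, "ty": -0.29, "tz": 0, "ax": 0, "ay": 0, "az": -0.048, "fingers": -1},
    {"tx": 0.84, "ty": -0.29, "tz": 0, "ax": 0, "ay": 0, "az": -0.048, "fingers": -1},
  ],
)

```text
time_s: 7.62
tool_pos: [507.3, 4.2, 181.3]
tcp_rot: [0.779, 0.627, -0.0, -0.001]
contact_force: [-0.4, -0.7, -1.6]
width: 32.7
grip_force: 25.4
```

Request:
step_arm(
  series=[
    {"tx": 0.43, "ty": -0.07, "tz": 0, "ax": 0, "ay": 0, "az": -0.024, "fingers": -1},
    {"tx": 0.87, "ty": -0.13, "tz": 0, "ax": 0, "ay": 0, "az": -0.049, "fingers": -1},
    {"tx": 0.87, "ty": -0.13, "tz": 0, "ax": 0, "ay": 0, "az": -0.049, "fingers": -1},
  ],
)

```text
time_s: 8.0
tool_pos: [514.1, 91.2, 181.6]
tcp_rot: [0.729, 0.684, 0.0, -0.001]
contact_force: [-0.4, -0.9, -1.3]
width: 32.7
grip_force: 25.4
```

Request:
step_arm(
  series=[
    {"tx": 0.44, "ty": 0.03, "tz": 0, "ax": 0, "ay": 0, "az": -0.024, "fingers": -1},
    {"tx": 0.88, "ty": 0.05, "tz": 0, "ax": 0, "ay": 0, "az": -0.048, "fingers": -1},
    {"tx": 0.88, "ty": 0.05, "tz": 0, "ax": 0, "ay": 0, "az": -0.048, "fingers": -1},
  ],
)

```text
time_s: 8.38
tool_pos: [525.2, 178.2, 181.7]
tcp_rot: [0.676, 0.737, 0.001, -0.001]
contact_force: [-0.8, -0.6, -1.5]
width: 32.5
grip_force: 25.4
```

Request:
step_arm(
  series=[
    {"tx": 0.43, "ty": 0.09, "tz": 0, "ax": 0, "ay": 0, "az": -0.024, "fingers": -1},
    {"tx": 0.87, "ty": 0.18, "tz": 0, "ax": 0, "ay": 0, "az": -0.048, "fingers": -1},
    {"tx": 0.87, "ty": 0.18, "tz": 0, "ax": 0, "ay": 0, "az": -0.048, "fingers": -1},
    {"tx": 0.87, "ty": 0.18, "tz": 0, "ax": 0, "ay": 0, "az": -0.048, "fingers": -1},
  ],
)

```text
time_s: 8.88
tool_pos: [536.1, 260.4, 181.8]
tcp_rot: [0.621, 0.784, -0.002, 0.001]
contact_force: [-0.3, 1.0, -1.3]
width: 32.6
grip_force: 25.4
```

```bash
python3 - <<'E'
from h import *
s=readout.get_obs();c=imaging.camera("wrist")
p=np.array(s["tool_pos"]);r=Ro.from_quat(s["tcp_rot"]);print(p,r.as_matrix()[:,1],s["width"])
M=np.eye(4);M[:3,:3]=r.as_matrix();M[:3,3]=p
V=np.linalg.inv(M@np.array(c["T_tool_cam"]));im=c["frame"]
np.savez("w2.npz",frame=im,mtx=c["mtx"],view=V)
im=im.copy()
ex=np.array([.973,.231,0]);ey=np.array([-.231,.973,0]);o=np.array([536,264.5,0])
for z,col in((27,(0,255,0)),(6,(255,0,0))):
    q=[proj(np.array(c["mtx"]),V,o+a*35*ex+b*37*ey+[0,0,z]) for a,b in((1,1),(1,-1),(-1,-1),(-1,1))]
    cv2.polylines(im,[np.array(q).astype(int)],True,col,1)
cv2.imwrite("pics/w2.png",im)
E
```

```text
[536.11176018 260.44461304 181.82231333] [ 0.97369886  0.22783249 -0.00169816] 32.64735144931384
```

View pics/w2.png

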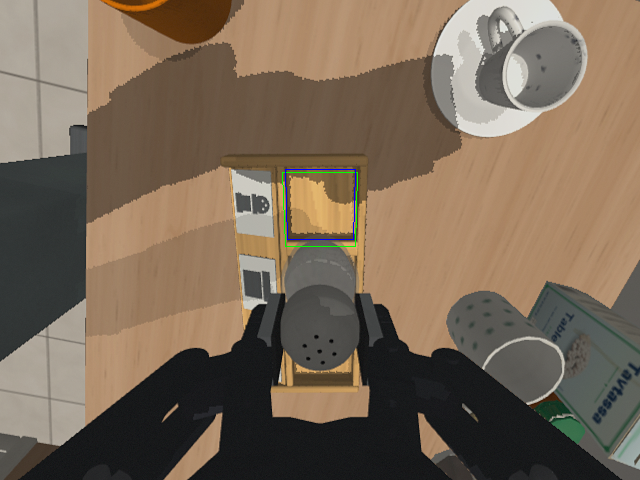

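The overlay lies on the shaker-card bay: rim about x 283–359, y 167–243, with the predicted green box at y 172–247. The bay may be a few mm further +y, so I check in a crop.

```bash
python3 - <<'E'
from h import *
f=np.load("w2.npz")["frame"][150:262,226:376]
cv2.imwrite("pics/w2c.png",cv2.resize(f,None,fx=5,fy=5,interpolation=cv2.INTER_CUBIC))
E
```

```text
(no output)
```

View pics/w2c.png

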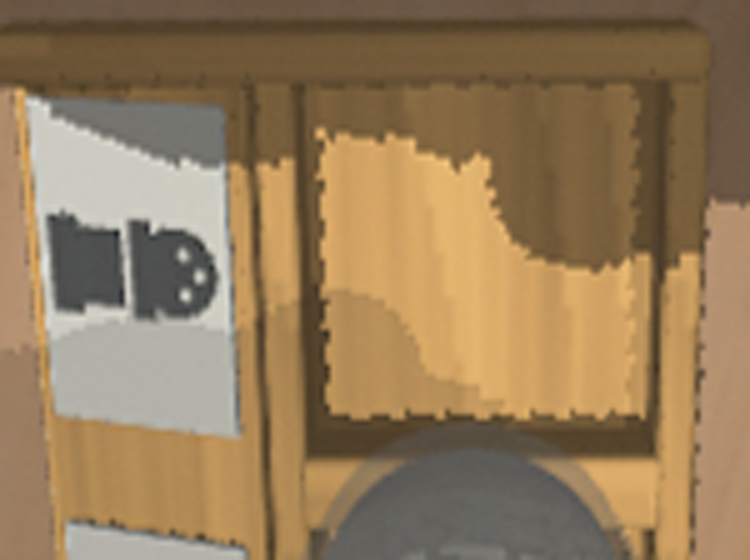

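```bash
python3 - <<'E'
from h import *
W=np.load("w2.npz")
f=lambda x,y,z:ray(W["mtx"],W["view"],226+x/5,150+y/5,z)[:2]
q=np.array([f(300,85,27),f(664,85,27),f(660,456,27),f(306,456,27)]);c=q.mean(0);print(q.round(1).tolist(),c)
print([np.linalg.norm(q[i]-q[i-1]).round(1) for i in range(4)])
g=np.array([f(325,415,6),f(647,415,6)]);ey=np.array([-.231,.973])
print("floor edge ctr+37",g.mean(0)+37*ey,np.linalg.norm(g[1]-g[0]))
print("yaw",np.degrees(np.arctan2(*(q[1]-q[0]+q[2]-q[3])[::-1])))
s=readout.get_obs();p=np.array(s["tool_pos"]);print(p)
E
```

```text
[[495.3, 297.9], [561.3, 313.3], [579.9, 242.5], [510.8, 226.3]] [536.81790261 270.01475347]
[np.float64(73.3), np.float64(67.8), np.float64(73.3), np.float64(71.0)]
floor edge ctr+37 [537.14980746 272.36720569] 68.22711304910433
yaw 13.162029040656849
[536.18541016 260.15590403 182.01599297]
```

Request:
step_arm(
  series=[
    {"tx": 0.04, "ty": 0.01, "tz": 0.3, "ax": 0, "ay": 0, "az": 0, "fingers": -1},
    {"tx": 0.04, "ty": 0.01, "tz": 0.6, "ax": 0, "ay": 0, "az": 0, "fingers": -1},
    {"tx": 0.04, "ty": 0.01, "tz": 0.9, "ax": 0, "ay": 0, "az": 0, "fingers": -1},
    {"tx": 0.04, "ty": 0.01, "tz": 0.9, "ax": 0, "ay": 0, "az": 0, "fingers": -1},
    {"tx": 0.04, "ty": 0.01, "tz": 0.9, "ax": 0, "ay": 0, "az": 0, "fingers": -1},
  ],
)

```text
time_s: 9.55
tool_pos: [536.9, 266.9, 93.6]
tcp_rot: [0.621, 0.784, 0.0, 0.001]
contact_force: [0.9, 0.5, -1.0]
width: 32.5
grip_force: 25.4
```

```bash
python3 - <<'E'
from h import *
s=readout.get_obs();c=imaging.camera("wrist");S=imaging.camera("scene");T=imaging.camera("top")["frame"]
p=np.array(s["tool_pos"]);r=Ro.from_quat(s["tcp_rot"]);print(p,s["contact_force"])
f=cv2.resize(S["frame"][150:270,160:320],(400,300),interpolation=cv2.INTER_CUBIC)
w=cv2.resize(c["frame"][60:420,80:560],(400,300));cv2.imwrite("pics/d.png",np.hstack([w,f]))
E
```

```text
[536.90151797 266.87615297  93.59302257] [ 0.87684543  0.49960785 -1.02980106]
```

View pics/d.png

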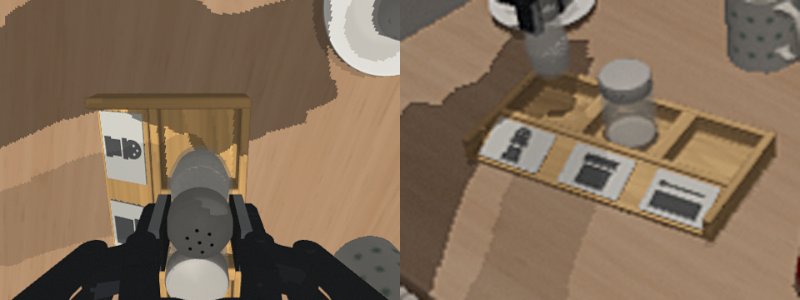

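The shaker is over the correct bay, with the sugar jar beside it and clear. Lowering.

Request:
step_arm(
  series=[
    {"tx": 0, "ty": 0, "tz": 0.15, "ax": 0, "ay": 0, "az": 0, "fingers": -1},
    {"tx": 0, "ty": 0, "tz": 0.3, "ax": 0, "ay": 0, "az": 0, "fingers": -1},
    {"tx": 0, "ty": 0, "tz": 0.4, "ax": 0, "ay": 0, "az": 0, "fingers": -1},
    {"tx": 0, "ty": 0, "tz": 0.47, "ax": 0, "ay": 0, "az": 0, "fingers": -1},
    {"tx": 0, "ty": 0, "tz": 0.5, "ax": 0, "ay": 0, "az": 0, "fingers": -1},
    {"tx": 0, "ty": 0, "tz": 0.5, "ax": 0, "ay": 0, "az": 0, "fingers": -1},
  ],
)

```text
time_s: 10.45
tool_pos: [535.9, 268.0, 42.5]
tcp_rot: [0.62, 0.785, 0.0, -0.0]
contact_force: [0.8, 0.2, -1.1]
width: 32.7
grip_force: 25.4
```

Request:
step_arm(
  series=[
    {"tx": 0, "ty": 0, "tz": 0.02, "ax": 0, "ay": 0, "az": 0, "fingers": -1},
    {"tx": 0, "ty": 0, "tz": 0.03, "ax": 0, "ay": 0, "az": 0, "fingers": -1},
    {"tx": 0, "ty": 0, "tz": 0.03, "ax": 0, "ay": 0, "az": 0, "fingers": -1},
  ],
)

```text
time_s: 10.82
tool_pos: [535.9, 268.0, 39.7]
tcp_rot: [0.62, 0.785, 0.0, 0.0]
contact_force: [-0.1, 0.0, -1.6]
width: 32.7
grip_force: 25.4
```

Request:
step_arm(
  series=[
    {"tx": 0, "ty": 0, "tz": 0.01, "ax": 0, "ay": 0, "az": 0, "fingers": -1},
    {"tx": 0, "ty": 0, "tz": 0.01, "ax": 0, "ay": 0, "az": 0, "fingers": -1},
  ],
)

```text
time_s: 11.08
tool_pos: [536.1, 268.0, 39.4]
tcp_rot: [0.62, 0.785, 0.0, 0.0]
contact_force: [-1.3, -0.5, 5.0]
width: 32.5
grip_force: 26.4
```

Contact felt (5 N up). Releasing.

Request:
step_arm(
  series=[
    {"tx": 0, "ty": 0, "tz": 0, "ax": 0, "ay": 0, "az": 0, "fingers": 0},
    {"tx": 0, "ty": 0, "tz": 0, "ax": 0, "ay": 0, "az": 0, "fingers": 0.5},
    {"tx": 0, "ty": 0, "tz": 0, "ax": 0, "ay": 0, "az": 0, "fingers": 1},
    {"tx": 0, "ty": 0, "tz": 0, "ax": 0, "ay": 0, "az": 0, "fingers": 1},
    {"tx": 0, "ty": 0, "tz": 0, "ax": 0, "ay": 0, "az": 0, "fingers": 1},
    {"tx": 0, "ty": 0, "tz": 0, "ax": 0, "ay": 0, "az": 0, "fingers": 1},
    {"tx": 0, "ty": 0, "tz": 0, "ax": 0, "ay": 0, "az": 0, "fingers": 1},
  ],
)

```text
time_s: 11.95
tool_pos: [535.9, 267.9, 38.6]
tcp_rot: [0.62, 0.785, 0.0, -0.0]
contact_force: [-0.3, -0.1, 0.2]
width: 85.5
grip_force: 0.0
```

Request:
step_arm(
  series=[
    {"tx": 0, "ty": 0, "tz": -0.2, "ax": 0, "ay": 0, "az": 0, "fingers": 1},
    {"tx": 0, "ty": 0, "tz": -0.5, "ax": 0, "ay": 0, "az": 0, "fingers": 1},
    {"tx": 0, "ty": 0, "tz": -1, "ax": 0, "ay": 0, "az": 0, "fingers": 1},
    {"tx": 0, "ty": 0, "tz": -1, "ax": 0, "ay": 0, "az": 0, "fingers": 1},
  ],
)

```text
time_s: 12.45
tool_pos: [538.7, 269.2, 142.5]
tcp_rot: [0.62, 0.785, 0.004, 0.002]
contact_force: [-0.1, -0.4, -0.0]
width: 85.5
grip_force: 0.0
```

Request:
step_arm(
  series=[
    {"tx": 0, "ty": 0, "tz": -0.5, "ax": 0, "ay": 0, "az": 0, "fingers": 1},
    {"tx": 0, "ty": 0, "tz": -0.8, "ax": 0, "ay": 0, "az": 0, "fingers": 1},
    {"tx": 0, "ty": 0, "tz": -0.8, "ax": 0, "ay": 0, "az": 0, "fingers": 1},
    {"tx": 0, "ty": 0, "tz": -0.8, "ax": 0, "ay": 0, "az": 0, "fingers": 1},
  ],
)

```text
time_s: 12.95
tool_pos: [534.9, 267.5, 217.3]
tcp_rot: [0.62, 0.785, -0.001, -0.001]
contact_force: [-0.0, 0.2, -0.8]
width: 85.3
grip_force: 0.0
```

```bash
python3 - <<'E'
from h import *
s=readout.get_obs();c=imaging.camera("wrist");S=imaging.camera("scene")
p=np.array(s["tool_pos"]);r=Ro.from_quat(s["tcp_rot"]);print(p,s["contact_force"],s["width"])
M=np.eye(4);M[:3,:3]=r.as_matrix();M[:3,3]=p
np.savez("w3.npz",mtx=c["mtx"],view=np.linalg.inv(M@np.array(c["T_tool_cam"])))
f=cv2.resize(S["frame"][150:270,160:320],(400,300),interpolation=cv2.INTER_CUBIC)
w=cv2.resize(c["frame"][120:360,160:480],(400,300));cv2.imwrite("pics/e.png",np.hstack([w,f]))
E
```

```text
[534.89540622 267.52743352 217.31757141] [-0.02711055  0.24645009 -0.76563488] 85.26629427672131
```

View pics/e.png

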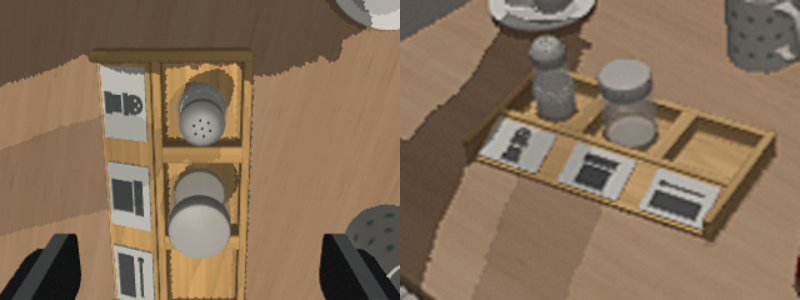

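The shaker stands upright near the centre of the shaker-card bay, cap at (202,127) in the wrist crop. The sugar jar is unmoved and the gripper is clear. Handing in.

```bash
python3 -c "
from plant import arm
print(arm.job_done())"
```

```text
the job is handed in; nothing more can be done
None
```

The salt shaker is upright and released in its own bay, the one with the shaker picture, and the job is handed in at about 13 s; I didn't get a verdict back, and the sugar jar and straight jar weren't touched.

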